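Lay a coir block from the flap dispenser in the drip tray

ROBOT

A 7-joint arm with a two-finger parallel gripper is mounted at the origin on the work surface. World frame = base frame: x ahead of the robot, y to its left, z up, the work surface at z = 0. Lengths are in m, angles in rad, forces in N, time in s.
With the tool pointing down it reaches from about 0.4 to 0.9 m from the base axis. Payload 5.6 kg.
Tool frame: the origin (TCP) lies midway between the tips of the shut fingers; the grasp point (between the pads) lies grip_point_offset behind it (grip_point_offset is the distance from the TCP to the grasp point, in m); z points along the fingers, y is the line along which they close (so a half turn about z gives the same grasp; the last joint's range is limited). The gripper opens to 92 mm and grips with 3 to 60 N. Pads are 20 mm wide; open, the fingers measure 128 mm over their backs; the gripper's body (75 mm by 189 mm) begins 69 mm behind the grasp point.
Start: joints at [-1.341, 0.468, -0.012, 1.603, 0.006, 1.071, -0.056], TCP at [0.175, 0.626, 0.215] pointing down, gripper open.
Joint ranges: [-2.53, 2.53], [-0.31, 2.02], [-1.57, 1.55], [0.28, 2.44], [-1.29, 4.43], [0.15, 1.84], [-2.92, 2.92]. Speed limits (rad/s): [2.57, 2.57, 3.14, 3.14, 3.14, 3.14, 3.14].

INTERFACE

Orientations are given as a unit quaternion [w, x, y, z].
In Python, from plant import state, read_camera, calibration, hand_in, grip_point_offset gives the robot as it stands.
- The arm moves only by the tool move_arm, never from a script. Its argument "commands" is a list of rows, each an object of numbers: "ax", "ay", "az": the turn, a rotation vector about the world's x, y, z scaled (see below); "tx", "ty", "tz": the shift along the world's x, y, z scaled (see below); "fingers": the opening in per cent of the stroke, from 0 (shut) to 100 (fully open). In form: [{"ax": .., "ay": .., "az": .., "tx": .., "ty": .., "tz": .., "fingers": ..}, ...]. A call has 1 to 5 rows; each row shifts and turns the commanded pose from where the row before left it; what a row does not reach is not made up. The controller multiplies each number of a shift by 50 mm and each number of a turn by 5 degrees. A row lasts 1/8 s, in which the tool goes at most 62.5 mm and 10.7 degrees, less where a joint would pass 70% of its speed; a pose out of reach is approached as far as the arm can. A call with a number of a shift or a turn outside -1 to 1 is refused whole. A call with a gripper value outside its range is refused whole. The fingers move at their own pace and stop on an object; "newtons" is the grip in N (left out, the last holds). Time passes only in rows, so rows that do not move let the fingers close. It gives the time, the measured TCP pose, the force, the opening and the grip force at its end, in the units of the state.
- state(): the state, without advancing time (a new reading comes with each control period).
- read_camera(name): name is "scene" or "top" or "wrist"; returns the picture (400x640x3 uint8, red, green, blue); there is no depth.
- calibration(name): a dict with "camera_matrix" (3x3 intrinsics, pixels), "position" and "rotation" of the camera in the world. Camera axes: x right, y down, z forward; pixel columns grow to the right and rows downward; lengths in m; the calibration is good to about 2 mm. A picture is of the moment at which its call begins: read the wrist's pose just before it. calibration takes no time and is no camera call; for the wrist camera it gives the pose at the moment of the call.
- hand_in(): hands the job in; it is judged then, once.
The state is a dict: "time": time; "qpos": joint angles; "joint_vel": joint speeds; "effort": joint torques, N m; "position": TCP position; "eef_rot": TCP orientation; "ft_force": force on the tool from outside, world axes, zero at the start; "wrist_torque": the same for the moment, N m; "width": opening from 0.0 (shut) to 1.0 (fully open); "grip_force": force on a finger pad.
Only numpy, scipy, OpenCV 4.12 (cv2) and the standard library are available. Lean on these libraries where they do the work, as an engineer would, in place of code of your own. Each camera call takes 0.05 s, during which the arm holds its last target. There are 200 camera calls.

TASK

Reach in under the spring-closed clear flap of the dispenser, holding it open with the hand, take out the coir block that stands in the trough and let the flap shut again. Stand the block on edge in the free part of the black drip tray and let go of it, then push it over so that it lies flat on the tray floor with its planting hole facing up. Leave the two blocks already laid in the tray and the other things on the bench where they are.

Things in the scene. Friction and masses are not known exactly. Their poses are not given: they have to be found in the camera images.
- dispenser: Block dispenser of galvanised sheet, fixed to the bench, 250 wide (y); front (-x) faces roughly the robot. Origin: on the bench, under the trough, z up. Trough floor at z = 4, free inside from x = -26 to 90 and 232 wide; side walls 3 thick, 54 high up to x = 55. Over its rear part (x = 30 to 122, z = 115 to 238) hangs the hopper with stock (stays there), so there is no room to reach in straight down.
- trough_front (a point): Middle of the top outer edge of the trough's front wall: 30 in front of the dispenser's origin, 54 above the bench; the wall is upright, 4 thick, 250 wide. The flap's bend lies over it. Axes as the dispenser's.
- flap (a joint): Opening angle in rad, 0 = shut, 1.25 = stop. A visor: clear sheet 4 thick, 238 wide, lying over the trough from 34 in front of the dispenser's origin (56 high) to 40 behind it (72 high), on side arms that turn about low pivots; its front edge swings up and to the rear when pushed so. A spring shuts it (1 to 2 N at the lip): it stays open only on what is under it, such as the backs of the fingers.
- flap_lip (a point): Middle of the front edge of the flap's finger lip: metal strip 238 wide (y), 4 thick, which rises at 45 degrees forward from the bend over the front wall. When shut this edge is 47 in front of the dispenser's origin and 71 above the bench, the bend 34 in front and 56 above. Fingertips under the lip, moving up and in, open the flap. Moves with it; axes as the dispenser's when shut.
- flap_hinge_line (a point): Middle of the flap's pivot axis (along the dispenser's y): 20 behind the dispenser's origin, 20 above the bench; the bend is 65 from it. Nothing lies on this axis but the pivots at the side walls. Fixed to the dispenser; axes as the dispenser's.
- coir_block: The block to take, alone in the trough: hard brown coir, 54 x 54 x 24, about 70 g. At the start it stands on edge on the trough floor: 24 thick along its x (front to back, about the dispenser's x), 54 wide along y, 54 high along z. Origin: centre of its underside as it stands there. Planting hole (22 wide, 12 deep) mid -x face, which looks to the front; +x face plain. It must end with -x up.
- block_center (a point): Centre of the coir block, 27 above its origin; axes as the block's.
- drip_tray: Shallow black tray fixed on the bench, 200 (x) x 280 (y) outside, walls 4 thick and 24 high, floor top at z = 4. Origin: centre of its underside, on the bench; its x points roughly away from the robot. The two laid blocks lie at its +y end (left as seen from the robot); the rest, from its y = -136 to about y = +60, is free.
- laid_block_1: Coir block (54 x 54 x 24) lying flat in the tray, hole up, at the tray's +y end, nearer the robot. Origin: centre of its underside; top 24 above. To be left alone.
- laid_block_2: The same, at the tray's +y end, farther from the robot. To be left alone.
- clay_pot: Empty terracotta pot, 110 across the rim, 100 high, upright beyond the dispenser and tray; origin: centre of its underside. Bystander.
- square_pot: Empty square black pot, 93 across, 80 high, beyond the tray; origin: centre of its underside. Bystander.
- white_tub: White tub with lid, 84 across, 130 high, beyond the gap between dispenser and tray; origin: centre of its underside. Bystander.
- small_jar: Small white jar, 44 across, 60 high, right of the tray; origin: centre of its underside. Bystander.
- dibber: Wooden dibber 180 long, 28 thick, lying between the dispenser and the tray, pointing away from the robot; origin: under its middle on the bench, x along it. Bystander.

How it is judged:
On the way, in this order (a step that is already met when the one before it is completed fails the run):
1. the block is taken hold of in the trough while the flap is held open (value of joint flap above 0.2 rad and contact force between the fingers and coir_block above 0.5 N and x of block_center in the frame of dispenser above -0.04 m and z of block_center in the frame of dispenser below 0.05 m), for 0.1 s.
2. the block stands on edge in the free part of the tray, let go (angle between coir_block's own x axis and vertical between 1.42 and 1.72 rad and z of block_center in the frame of drip_tray between 0.027 and 0.035 m and x of block_center in the frame of drip_tray between -0.1 and 0.1 m and y of block_center in the frame of drip_tray between -0.14 and 0.14 m and contact force between the fingers and coir_block below 0.05 N and linear speed of coir_block below 0.03 m/s), for 0.2 s.
At the end, for the whole second after the job is handed in: The coir block lies flat (within 0.1 rad) on the drip tray's floor inside its walls, centre 12 to 20 mm above the bench, planting hole up, at rest and let go; the flap is shut (under 0.06 rad); the two laid blocks are within 15 mm of where they were (angle between coir_block's own x axis and vertical above 3.04 rad and z of block_center in the frame of drip_tray between 0.012 and 0.02 m and x of block_center in the frame of drip_tray between -0.1 and 0.1 m and y of block_center in the frame of drip_tray between -0.14 and 0.14 m and linear speed of coir_block below 0.02 m/s and value of joint flap below 0.06 rad and distance of each of laid_block_1, laid_block_2 from where it was at the start of the episode below 0.015 m); the robot touches nothing.
It fails at once if a block already laid in the tray is moved more than 15 mm or tipped (distance of any of laid_block_1, laid_block_2 from where it was at the start of the episode above 0.015 m or angle between any of laid_block_1, laid_block_2's own z axis and vertical above 0.3 rad).
It fails at once if another thing on the bench is moved more than 30 mm (distance of any of clay_pot, square_pot, white_tub, small_jar, dibber from where it was at the start of the episode above 0.03 m).
It also fails if it takes over 67 s, if anything falls off the work surface, if the arm or the gripper's body presses on something with over 40 N, if the wrist force passes 120 N, or if a joint passes its speed limit or range.

## Working session

There is one attempt and no reset: what is moved stays moved. The work goes in short steps, Python scripts to look and compute and a tool call to move; the robot and the scene stay as the last step left them, time stands still between calls to the robot, and variables do not carry over. Pictures are saved under pics/ and viewed, at most 10 in all, crops included, and the job is handed in when it is done.

Besides the shell and the picture viewer there is one more tool, called after "Emit:" as name(argument=value, ...) on one line, values as JSON. move_arm: Moves the arm, as the interface text tells. Shifts and turns lie within -1 to 1; 1 stands for 50 mm of shift or 5 degrees of turn. Its arguments: {"type":"object","properties":{"commands":{"type":"array"},"newtons":{"type":"number"}},"required":["commands"]}

```bash
mkdir -p pics; python3 - <<'E'
from plant import *
import cv2
s=state();print(s,grip_point_offset)
for n in("scene","top"):
    c=calibration(n);print(n,c)
    cv2.imwrite(f"pics/{n}0.png",read_camera(n)[:,:,::-1])
E
```

```text
{'time': 0.0, 'qpos': array([-1.34098119,  0.46833608, -0.01160668,  1.60362196,  0.00598902,
        1.07135597, -0.05625676]), 'joint_vel': array([-0.00109226, -0.00015196,  0.00018963, -0.00025802,  0.0004771 ,
       -0.00046041, -0.00072766]), 'effort': array([ 8.85643362e-05, -5.20581579e+01, -1.22308181e-02, -2.43764055e+01,
       -5.66326431e-02,  1.69767591e-02,  1.44940486e-04]), 'position': array([0.1750469 , 0.62539615, 0.21366768]), 'eef_rot': array([-6.08428936e-05,  1.35996066e-01,  9.90709018e-01, -8.41183204e-04]), 'ft_force': array([-0.32465153,  0.20443238,  0.32696701]), 'wrist_torque': array([0.0128041 , 0.05288812, 0.02521251]), 'grip_force': 0.0, 'width': 1.0008839868625528} 0.0187
scene {'camera_matrix': array([[390.58884705,   0.        , 322.81536134],
       [  0.        , 390.58884705, 198.18233867],
       [  0.        ,   0.        ,   1.        ]]), 'position': array([ 0.74968545, -0.40112491,  0.89355151]), 'rotation': array([-0.18712999,  0.95726069,  0.21553402, -0.04668419])}
top {'camera_matrix': array([[469.29229184,   0.        , 321.37057977],
       [  0.        , 469.29229184, 194.84290963],
       [  0.        ,   0.        ,   1.        ]]), 'position': array([ 0.46360105, -0.11140682,  1.23366723]), 'rotation': array([-0.04562874,  0.70775656, -0.70409461,  0.03534755])}
```

View pics/top0.png

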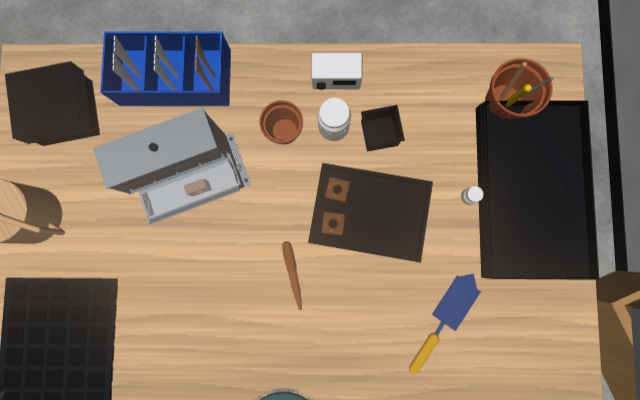

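View pics/scene0.png

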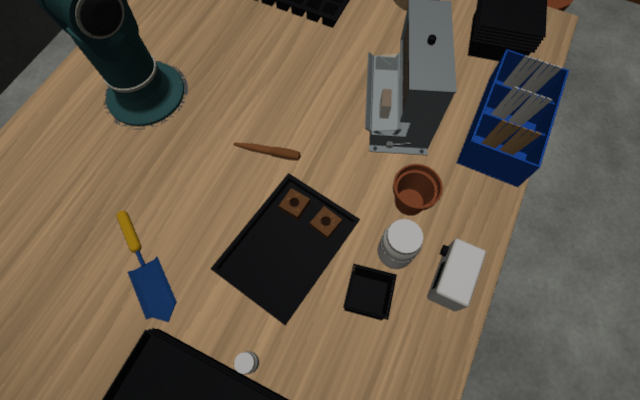

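The top view shows the dispenser at about (180,165), its trough facing down and right, with the block at about (197,187). The tray is centred at about (371,212), with the laid blocks at (337,189) and (333,223). The dibber is at (291,275). I'll enlarge both regions.

```bash
python3 - <<'E'
import cv2,numpy as np
t=cv2.imread("pics/top0.png");s=cv2.imread("pics/scene0.png")
a=cv2.resize(t[100:230,80:260],None,fx=4.4,fy=4.4,interpolation=cv2.INTER_CUBIC)
cv2.imwrite("pics/c1.png",a)
b=cv2.resize(s[30:170,350:460],None,fx=4.2,fy=4.2,interpolation=cv2.INTER_CUBIC)
cv2.imwrite("pics/c2.png",b);print(a.shape,b.shape)
E
```

```text
(572, 792, 3) (588, 462, 3)
```

View pics/c1.png

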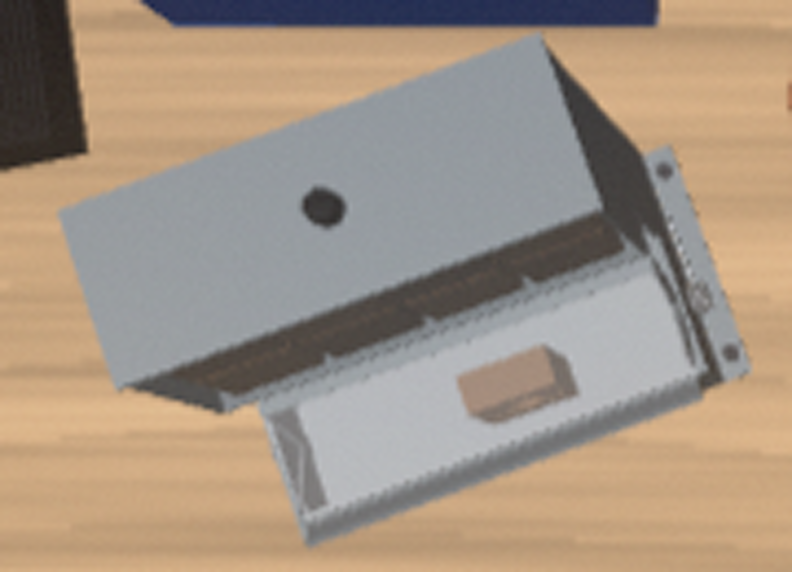

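View pics/c2.png

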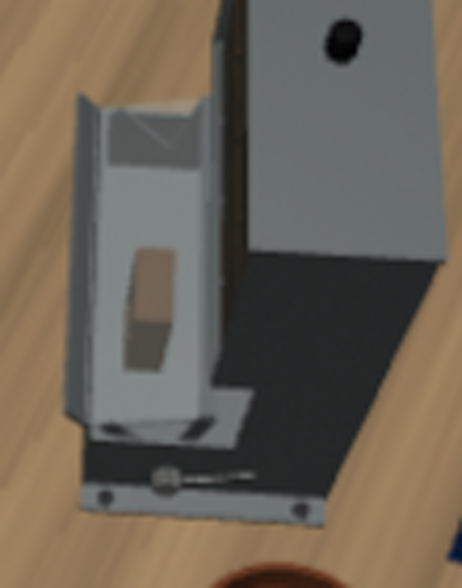

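```bash
cat > h.py <<'E'
import numpy as np,cv2
from scipy.spatial.transform import Rotation as R
from scipy.optimize import least_squares
from plant import calibration
def q(w): return R.from_quat([w[1],w[2],w[3],w[0]])
def proj(n,P,c=None):
    c=c or calibration(n);p=q(c["rotation"]).inv().apply(np.atleast_2d(P)-c["position"])
    u=p@c["camera_matrix"].T;return u[:,:2]/u[:,2:]
def back(n,uv,z,c=None):
    c=c or calibration(n);uv=np.atleast_2d(uv).astype(float)
    d=q(c["rotation"]).apply(np.c_[uv,np.ones(len(uv))]@np.linalg.inv(c["camera_matrix"]).T)
    return c["position"]+d*((z-c["position"][2])/d[:,2])[:,None]
def fit(obs,x0):
    cs={n:calibration(n) for n in obs}
    def pts(v,L):
        return R.from_euler('z',v[2]).apply(L)+[v[0],v[1],0]
    f=lambda v:np.concatenate([(proj(n,pts(v,np.array([o[0] for o in O])),cs[n])-[o[1] for o in O]).ravel() for n,O in obs.items()])
    r=least_squares(f,x0,loss='soft_l1');return r.x,np.abs(r.fun).reshape(-1,2).max(1).round(1)
E
python3 - <<'E'
from h import *
T=lambda u,v:(80+u/4.4,100+v/4.4)
S=lambda u,v:(350+u/4.2,30+v/4.2)
lip=[-.047,.119,.071];lir=[-.047,-.119,.071]
print("hop",back("top",[T(118,388),T(603,210),T(60,212),T(543,33)],.238).round(4).tolist())
D,r=fit({"top":[(lip,T(308,546)),(lir,T(702,400)),([.03,.125,.238],T(118,388)),([.03,-.125,.238],T(603,210)),([.122,.125,.238],T(60,212)),([.122,-.125,.238],T(543,33))],
"scene":[(lip,S(78,95)),(lir,S(67,415)),([.03,-.125,.238],S(248,250)),([.122,-.125,.238],S(443,262))]},[.48,.15,.3])
print("disp",D.round(4),r)
t=[[-.1,-.14],[-.1,.14],[.1,.14],[.1,-.14]]
L=[[a,b,.024] for a,b in t]
K,r=fit({"top":list(zip(L,[(421,262),(308,243),(322,163),(433,181)])),"scene":list(zip(L,[(213,268),(290,175),(359,217),(286,323)]))},[.43,-.2,-.1])
print("tray",K.round(4),r)
bt=back("top",[T(457,378),T(547,345),T(558,376),T(470,412)],.058)
bs=back("scene",[S(137,248),S(175,248),S(170,322),S(133,320)],.058)
for b in(bt,bs):
    print(b.round(4).tolist(),b.mean(0).round(4)); l=R.from_euler('z',-D[2]).apply(b-[D[0],D[1],0]);print("in disp",l.round(4).tolist())
for n,p,z in(("top",[(337,189),(333,223)],.028),("scene",[(295,202),(326,221)],.028)):
    l=R.from_euler('z',-K[2]).apply(back(n,p,z)-[K[0],K[1],0]);print("laid in tray",l.round(3).tolist())
print("dibber",back("top",[(287,243),(300,308)],.014))
E
```

```text
hop [[0.5906, 0.3656, 0.238], [0.68, 0.1302, 0.238], [0.6782, 0.3996, 0.238], [0.7696, 0.163, 0.238]]
disp [0.6107 0.2373 0.3703] [0.6 1.4 1.3 1.8 0.8 0.9 1.6 2.1 0.9 1.3]
tray [ 0.5636 -0.2185 -0.1614] [4.2 3.6 0.7 3.9 1.3 1.4 2.2 2.1]
[[0.6202, 0.2553, 0.058], [0.6396, 0.2039, 0.058], [0.6216, 0.1969, 0.058], [0.6005, 0.247, 0.058]] [0.6205 0.2258 0.058 ]
in disp [[0.0153, 0.0133, 0.058], [0.0148, -0.0417, 0.058], [-0.0045, -0.0416, 0.058], [-0.006, 0.0127, 0.058]]
[[0.605, 0.2479, 0.058], [0.6263, 0.2579, 0.058], [0.6438, 0.2055, 0.058], [0.6229, 0.1974, 0.058]] [0.6245 0.2272 0.058 ]
in disp [[-0.0015, 0.0119, 0.058], [0.022, 0.0135, 0.058], [0.0194, -0.0416, 0.058], [-0.0031, -0.0417, 0.058]]
laid in tray [[0.04, 0.092, 0.028], [-0.049, 0.088, 0.028]]
laid in tray [[-0.044, 0.09, 0.028], [0.044, 0.093, 0.028]]
dibber [[ 0.47806535 -0.00499615  0.014     ]
 [ 0.31354563 -0.04051883  0.014     ]]
```

Emit:
move_arm(commands=[{"tz":1,"fingers":100},{"tz":0.7,"tx":0.5,"ty":-0.7,"az":0.7,"fingers":100},{"tx":0.68,"ty":-0.9,"az":0.8,"fingers":100},{"tx":0.68,"ty":-0.9,"az":0.8,"fingers":100},{"tx":0.68,"ty":-0.9,"az":0.8,"fingers":100}], newtons=25)

```text
validation failed for argument at $.co...
```

Emit:
move_arm(commands=[{"tx":0.68,"ty":-0.9,"az":0.8,"fingers":100},{"tx":0.68,"ty":-0.9,"az":0.8,"fingers":100},{"tx":0.68,"ty":-0.9,"az":0.8,"fingers":100},{"tx":0.68,"ty":-0.9,"az":0.8,"fingers":100},{"tx":0.68,"ty":-0.9,"az":0.8,"fingers":100}])

```text
validation failed for argument at $.co...
```

Emit:
move_arm(commands=[{"ax":0,"ay":0,"az":0,"tx":0,"ty":0,"tz":1,"fingers":100},{"ax":0,"ay":0,"az":0.7,"tx":0.5,"ty":-0.7,"tz":0.7,"fingers":100},{"ax":0,"ay":0,"az":0.8,"tx":0.68,"ty":-0.9,"tz":0,"fingers":100},{"ax":0,"ay":0,"az":0.8,"tx":0.68,"ty":-0.9,"tz":0,"fingers":100},{"ax":0,"ay":0,"az":0.8,"tx":0.68,"ty":-0.9,"tz":0,"fingers":100}], newtons=25)

```text
time: 0.72
position: [0.3031, 0.4542, 0.2994]
eef_rot: [-0.0, 0.0, 1.0, -0.0]
ft_force: [1.0, -0.2, -0.6]
width: 1.0
grip_force: 0.0
```

Emit:
move_arm(commands=[{"ax":0,"ay":0,"az":0.85,"tx":0.7,"ty":-0.9,"tz":0,"fingers":100},{"ax":0,"ay":0,"az":0.85,"tx":0.7,"ty":-0.9,"tz":0,"fingers":100},{"ax":0,"ay":0,"az":0.85,"tx":0.7,"ty":-0.9,"tz":0,"fingers":100},{"ax":0,"ay":0,"az":0.85,"tx":0.7,"ty":-0.9,"tz":0,"fingers":100},{"ax":0,"ay":0,"az":0.85,"tx":0.7,"ty":-0.9,"tz":0,"fingers":100}])

```text
time: 1.35
position: [0.4779, 0.2293, 0.2994]
eef_rot: [-0.0, -0.184, 0.983, 0.0]
ft_force: [-0.0, 0.9, 0.4]
width: 1.001
grip_force: 0.0
```

Emit:
move_arm(commands=[{"ax":0.36,"ay":-0.93,"az":0,"tx":0.35,"ty":-0.5,"tz":-0.2,"fingers":100},{"ax":0.36,"ay":-0.93,"az":0,"tx":0.35,"ty":-0.4,"tz":-0.4,"fingers":100},{"ax":0.36,"ay":-0.93,"az":0,"tx":0,"ty":0,"tz":-0.4,"fingers":100},{"ax":0.36,"ay":-0.93,"az":0,"tx":0,"ty":0,"tz":-0.4,"fingers":100},{"ax":0.36,"ay":-0.93,"az":0,"tx":0,"ty":0,"tz":-0.4,"fingers":100}])

```text
time: 1.98
position: [0.5119, 0.1857, 0.2091]
eef_rot: [0.214, -0.179, 0.96, 0.04]
ft_force: [0.6, 0.3, -0.4]
width: 0.998
grip_force: 0.0
```

Emit:
move_arm(commands=[{"ax":0.36,"ay":-0.93,"az":0,"tx":0,"ty":0,"tz":-0.4,"fingers":100},{"ax":0.36,"ay":-0.93,"az":0,"tx":0,"ty":0,"tz":0,"fingers":100},{"ax":0,"ay":0,"az":0,"tx":0,"ty":0,"tz":0,"fingers":100}])

```text
time: 2.35
position: [0.5118, 0.1772, 0.1845]
eef_rot: [0.261, -0.175, 0.949, 0.039]
ft_force: [-0.0, 0.0, -0.3]
width: 1.002
grip_force: 0.0
```

```bash
cat >> h.py <<'E'
D=np.array([.6107,.2373,.3703])
def indisp(p): return R.from_euler('z',-D[2]).apply(np.atleast_2d(p)-[D[0],D[1],0])
def todisp(p): return R.from_euler('z',D[2]).apply(np.atleast_2d(p))+[D[0],D[1],0]
E
python3 - <<'E'
from h import *
from plant import *
s=state();print(s["time"],s["position"],indisp(s["position"]).round(4),s["qpos"].round(2))
print((R.from_euler('z',-D[2])*q(s["eef_rot"])).as_matrix().round(3))
cv2.imwrite("pics/w1.png",read_camera("wrist")[:,:,::-1])
E
```

```text
2.35 [0.51184009 0.1772468  0.18447006] [[-0.1139 -0.0202  0.1845]] [-0.38  0.12 -0.04  2.3   0.27  0.2   1.26]
[[-0.861  0.011  0.508]
 [ 0.001  1.    -0.02 ]
 [-0.508 -0.017 -0.861]]
```

View pics/w1.png

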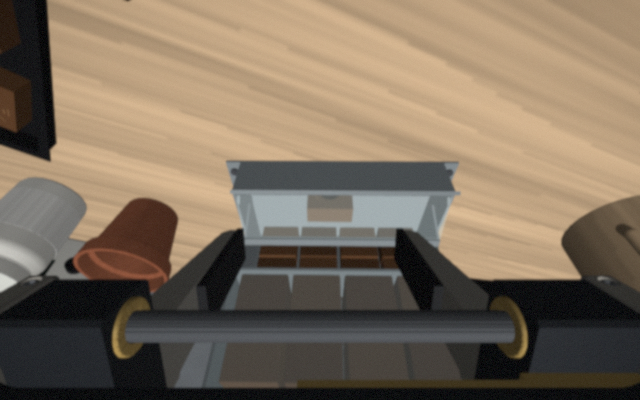

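The wrist view shows the shut flap and lip (228–458, row 165), with the block at (330,208). This agrees with a block y of about −14 mm in the dispenser frame. Next I go down in front of the lip.

Emit:
move_arm(commands=[{"ax":0,"ay":0,"az":0,"tx":0.12,"ty":0.18,"tz":-0.6,"fingers":100},{"ax":0,"ay":0,"az":0,"tx":0,"ty":0,"tz":-0.7,"fingers":100},{"ax":0,"ay":0,"az":0,"tx":0,"ty":0,"tz":-0.7,"fingers":100},{"ax":0,"ay":0,"az":0,"tx":0,"ty":0,"tz":-0.6,"fingers":100},{"ax":0,"ay":0,"az":0,"tx":0,"ty":0,"tz":0,"fingers":100}])

```text
time: 3.02
position: [0.5197, 0.173, 0.1215]
eef_rot: [0.26, -0.173, 0.95, 0.02]
ft_force: [-0.8, -0.9, -0.5]
width: 0.999
grip_force: 0.0
```

```bash
cat >> h.py <<'E'
def rep():
    from plant import state
    s=state();m=(R.from_euler('z',-D[2])*q(s["eef_rot"])).as_matrix()
    print(s["time"],"disp",indisp(s["position"]).round(4),"tilt",np.degrees(np.arctan2(m[0,2],-m[2,2])).round(1),"yaw",np.degrees(np.arctan2(-m[0,1],m[1,1])).round(1),"q",s["qpos"].round(2),"F",indisp(s["ft_force"]+np.array([D[0],D[1],0])).round(1),s["width"].__round__(3),s["grip_force"])
E
python3 -c "
from h import *
rep()"
```

```text
3.025 disp [[-0.1081 -0.027   0.1215]] tilt 30.1 yaw -1.4 q [-0.22  0.27 -0.24  2.32  1.37  0.16  0.17] F [[-1.1 -0.5 -0.5]] 0.999 0.0
```

Emit:
move_arm(commands=[{"ax":0,"ay":0,"az":0.1,"tx":0,"ty":0.1,"tz":-0.3,"fingers":100},{"ax":0,"ay":0,"az":0.1,"tx":0,"ty":0.1,"tz":-0.3,"fingers":100},{"ax":0,"ay":0,"az":0,"tx":0,"ty":0,"tz":-0.2,"fingers":100}])

```text
time: 3.4
position: [0.5202, 0.1836, 0.0825]
eef_rot: [0.261, -0.181, 0.948, 0.022]
ft_force: [-0.1, -1.8, -0.0]
width: 1.0
grip_force: 0.0
```

```bash
python3 -c "
from h import *
rep()"
```

```text
3.4 disp [[-0.1038 -0.0174  0.0825]] tilt 30.3 yaw -0.4 q [-0.16  0.38 -0.34  2.32  1.93  0.22 -0.37] F [[-0.7 -1.6 -0. ]] 1.0 0.0
```

Emit:
move_arm(commands=[{"ax":0,"ay":0,"az":0,"tx":0,"ty":0.06,"tz":-0.3,"fingers":100},{"ax":0,"ay":0,"az":0,"tx":0,"ty":0,"tz":-0.25,"fingers":100},{"ax":0,"ay":0,"az":0,"tx":0,"ty":0,"tz":0,"fingers":100}])

```text
time: 3.78
position: [0.5196, 0.1856, 0.0542]
eef_rot: [0.26, -0.18, 0.948, 0.022]
ft_force: [-0.3, 0.6, 0.4]
width: 0.998
grip_force: 0.0
```

```bash
python3 -c "
from h import *
rep()"
```

```text
3.775 disp [[-0.1036 -0.0152  0.0542]] tilt 30.1 yaw -0.5 q [-0.08  0.47 -0.43  2.33  2.09  0.3  -0.51] F [[-0.   0.7  0.4]] 0.998 0.0
```

Emit:
move_arm(commands=[{"ax":0,"ay":0,"az":0,"tx":0.45,"ty":0.18,"tz":0,"fingers":100},{"ax":0,"ay":0,"az":0,"tx":0.45,"ty":0.18,"tz":0,"fingers":100},{"ax":0,"ay":0,"az":0,"tx":0.19,"ty":0.07,"tz":0.16,"fingers":100},{"ax":0,"ay":0,"az":0,"tx":0.11,"ty":0.05,"tz":0.14,"fingers":100},{"ax":0,"ay":0,"az":0,"tx":0.11,"ty":0.04,"tz":0.14,"fingers":100}])

```text
time: 4.4
position: [0.5854, 0.2127, 0.078]
eef_rot: [0.261, -0.181, 0.948, 0.023]
ft_force: [0.1, -0.3, -1.4]
width: 0.998
grip_force: 0.6
```

```bash
python3 -c "
from h import *
from plant import *
rep()
a=read_camera('top')[120:220,100:260];b=read_camera('scene')[30:170,340:460]
a=cv2.resize(a,None,fx=4,fy=4,interpolation=2);b=cv2.resize(b,(343,400),interpolation=2)
cv2.imwrite('pics/o1.png',np.hstack([a[:,190:],b])[:,:,::-1])"
```

```text
4.4 disp [[-0.0325 -0.0138  0.078 ]] tilt 30.3 yaw -0.4 q [-0.27  0.46 -0.21  2.17  1.66  0.17 -0.1 ] F [[ 0.  -0.3 -1.4]] 0.998 0.5709156001466908
```

View pics/o1.png

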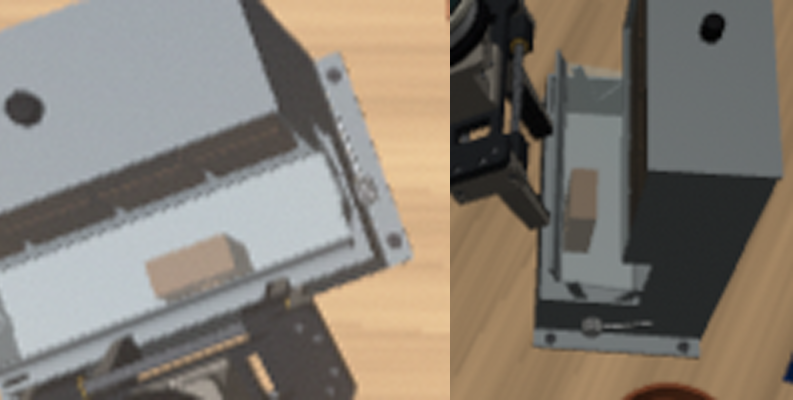

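Fingertips are under the lip and the flap is lifting, with the block midway between the fingers. Next I open further and reach in.

Emit:
move_arm(commands=[{"ax":0,"ay":0,"az":0,"tx":0.16,"ty":0.06,"tz":0.08,"fingers":100},{"ax":0,"ay":0,"az":0,"tx":0.16,"ty":0.06,"tz":0.06,"fingers":100},{"ax":0,"ay":0,"az":0,"tx":0,"ty":0,"tz":0,"fingers":100}])

```text
time: 4.88
position: [0.6014, 0.2185, 0.0844]
eef_rot: [0.261, -0.18, 0.948, 0.023]
ft_force: [-1.5, 0.4, 0.4]
width: 1.001
grip_force: 0.7
```

```bash
python3 -c "
from h import *
rep()"
```

```text
4.875 disp [[-0.0155 -0.0142  0.0844]] tilt 30.3 yaw -0.5 q [-0.27  0.47 -0.2   2.13  1.47  0.17  0.1 ] F [[-1.2  0.9  0.4]] 1.001 0.7353128143586218
```

Emit:
move_arm(commands=[{"ax":0,"ay":0,"az":0,"tx":0.15,"ty":0.06,"tz":-0.28,"fingers":100},{"ax":0,"ay":0,"az":0,"tx":0.15,"ty":0.06,"tz":-0.28,"fingers":100},{"ax":0,"ay":0,"az":0,"tx":0.15,"ty":0.06,"tz":-0.28,"fingers":100},{"ax":0,"ay":0,"az":0,"tx":0.13,"ty":0.05,"tz":-0.28,"fingers":100},{"ax":0,"ay":0,"az":0,"tx":0,"ty":0,"tz":0,"fingers":100}])

```text
time: 5.5
position: [0.6288, 0.2293, 0.0261]
eef_rot: [0.259, -0.18, 0.949, 0.023]
ft_force: [-1.0, -1.4, -1.6]
width: 0.995
grip_force: 0.8
```

```bash
python3 -c "
from h import *
from plant import *
rep()
a=read_camera('top')[120:220,100:260];b=read_camera('scene')[30:170,340:460]
a=cv2.resize(a,None,fx=4,fy=4,interpolation=2);b=cv2.resize(b,(343,400),interpolation=2)
cv2.imwrite('pics/o2.png',np.hstack([a[:,190:],b])[:,:,::-1])"
```

```text
5.5 disp [[ 0.014  -0.014   0.0261]] tilt 30.1 yaw -0.4 q [-0.22  0.62 -0.27  2.07  1.86  0.23 -0.26] F [[-1.4 -0.9 -1.6]] 0.995 0.7951191253960133
```

View pics/o2.png

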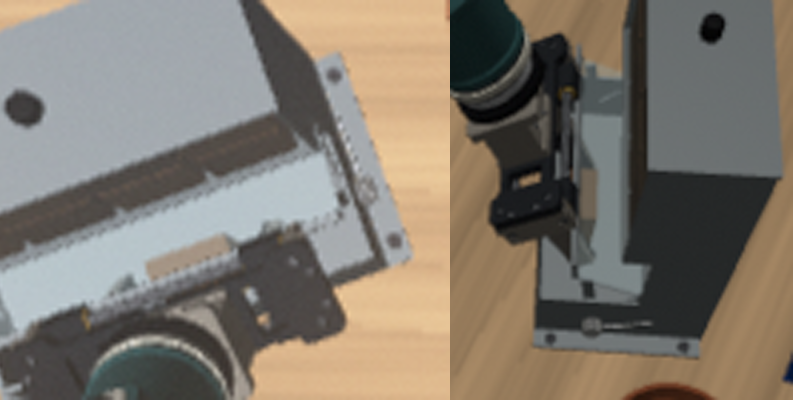

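The hand is under the flap, which rests on the fingers, and the block (top face at about (190,255)) lies between the fingers. I close now.

Emit:
move_arm(commands=[{"ax":0,"ay":0,"az":0,"tx":0,"ty":0,"tz":0,"fingers":40},{"ax":0,"ay":0,"az":0,"tx":0,"ty":0,"tz":0,"fingers":40},{"ax":0,"ay":0,"az":0,"tx":0,"ty":0,"tz":0,"fingers":40},{"ax":0,"ay":0,"az":0,"tx":0,"ty":0,"tz":0,"fingers":40},{"ax":0,"ay":0,"az":0,"tx":0,"ty":0,"tz":0,"fingers":40}], newtons=25)

```text
time: 6.22
position: [0.63, 0.2301, 0.028]
eef_rot: [0.261, -0.181, 0.948, 0.023]
ft_force: [-2.0, -1.8, 2.7]
width: 0.596
grip_force: 25.1
```

Emit:
move_arm(commands=[{"ax":0,"ay":0,"az":0,"tx":-0.07,"ty":-0.03,"tz":0.25,"fingers":40},{"ax":0,"ay":0,"az":0,"tx":-0.09,"ty":-0.03,"tz":0.25,"fingers":40},{"ax":0,"ay":0,"az":0,"tx":-0.06,"ty":-0.02,"tz":0.25,"fingers":40},{"ax":0,"ay":0,"az":0,"tx":0,"ty":0,"tz":0.25,"fingers":40},{"ax":0,"ay":0,"az":0,"tx":0,"ty":0,"tz":0.25,"fingers":40}])

```text
time: 6.85
position: [0.618, 0.2264, 0.09]
eef_rot: [0.26, -0.181, 0.948, 0.023]
ft_force: [-0.4, -0.1, -1.6]
width: 0.593
grip_force: 25.5
```

```bash
python3 -c "
from h import *
rep()"
```

```text
6.85 disp [[ 0.0029 -0.0128  0.09  ]] tilt 30.2 yaw -0.3 q [-0.23  0.48 -0.25  2.09  1.3   0.2   0.28] F [[-0.4  0.  -1.6]] 0.593 25.493215226524626
```

Emit:
move_arm(commands=[{"ax":0,"ay":0,"az":0,"tx":-0.3,"ty":-0.12,"tz":0.1,"fingers":40},{"ax":0,"ay":0,"az":0,"tx":-0.35,"ty":-0.13,"tz":0.2,"fingers":40},{"ax":0,"ay":0,"az":0,"tx":-0.35,"ty":-0.13,"tz":0.3,"fingers":40},{"ax":0,"ay":0,"az":0,"tx":-0.35,"ty":-0.13,"tz":0.5,"fingers":40},{"ax":0,"ay":0,"az":0,"tx":-0.2,"ty":-0.1,"tz":0.7,"fingers":40}])

```text
time: 7.48
position: [0.539, 0.1947, 0.1795]
eef_rot: [0.259, -0.181, 0.948, 0.023]
ft_force: [1.4, 0.4, -0.8]
width: 0.586
grip_force: 24.9
```

```bash
python3 -c "
from h import *
from plant import *
rep()
a=read_camera('top')[120:240,100:280];b=read_camera('scene')[30:170,340:460]
a=cv2.resize(a,None,fx=3,fy=3,interpolation=2)[:360];b=cv2.resize(b,(257,300),interpolation=2)
o=np.zeros((360,797,3),np.uint8);o[:,:540]=a;o[:300,540:]=b
cv2.imwrite('pics/o3.png',o[:,:,::-1])"
```

```text
7.475 disp [[-0.0822 -0.0138  0.1795]] tilt 30.1 yaw -0.3 q [ 0.06  0.23 -0.57  2.21  0.82  0.3   0.75] F [[ 1.4 -0.1 -0.8]] 0.586 24.914434840684407
```

View pics/o3.png

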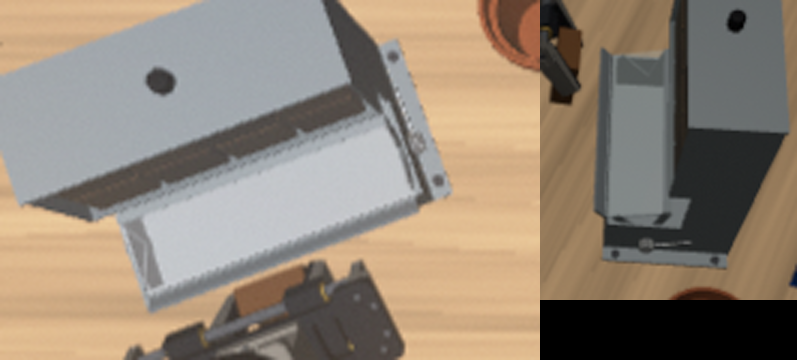

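The flap is shut and the block is in the hand. I carry it to the tray.

Emit:
move_arm(commands=[{"ax":0,"ay":0,"az":-0.6,"tx":0.0,"ty":-0.7,"tz":0,"fingers":40},{"ax":0,"ay":0,"az":-0.6,"tx":0.0,"ty":-0.9,"tz":0,"fingers":40},{"ax":0,"ay":0,"az":-0.6,"tx":0.0,"ty":-0.9,"tz":0,"fingers":40},{"ax":0,"ay":0,"az":-0.6,"tx":0.0,"ty":-0.9,"tz":0,"fingers":40},{"ax":0,"ay":0,"az":-0.6,"tx":0.0,"ty":-0.9,"tz":0,"fingers":40}])

```text
time: 8.2
position: [0.5405, -0.0211, 0.1791]
eef_rot: [0.261, -0.055, 0.964, -0.011]
ft_force: [-0.3, 0.2, -1.0]
width: 0.586
grip_force: 24.9
```

```bash
cat >> h.py <<'E'
K=[.5636,-.2185,-.1614]
def rept():
    D[:]=K; rep()
E
python3 -c "
from h import *
rept();from plant import *;print(state()['position'])"
```

```text
8.2 disp [[-0.0545  0.1911  0.1791]] tilt 29.9 yaw 15.0 q [ 0.55  0.18 -0.61  2.27  0.55  0.22  1.15] F [[-0.3  0.1 -1. ]] 0.586 24.91518671180529
[ 0.54052548 -0.02111985  0.17909737]
```

Emit:
move_arm(commands=[{"ax":0,"ay":0,"az":-0.6,"tx":0.02,"ty":-1.0,"tz":0,"fingers":40},{"ax":0,"ay":0,"az":-0.6,"tx":0.02,"ty":-1.0,"tz":0,"fingers":40},{"ax":0,"ay":0,"az":-0.6,"tx":0.02,"ty":-1.0,"tz":-0.2,"fingers":40},{"ax":0,"ay":0,"az":-0.6,"tx":0.02,"ty":-1.0,"tz":-0.5,"fingers":40},{"ax":0,"ay":0,"az":-0.6,"tx":0.0,"ty":-0.9,"tz":-0.5,"fingers":40}])

```text
time: 8.82
position: [0.5436, -0.2535, 0.125]
eef_rot: [0.255, 0.065, 0.964, -0.044]
ft_force: [-0.3, -0.2, -0.5]
width: 0.587
grip_force: 24.9
```

```bash
python3 -c "
from h import *
rept();from plant import *;print(state()['position'])"
```

```text
8.825 disp [[-0.0141 -0.0378  0.125 ]] tilt 30.0 yaw 0.7 q [ 0.93  0.4  -0.57  2.18  0.8   0.15  1.12] F [[-0.3 -0.3 -0.5]] 0.587 24.916638556860562
[ 0.543637   -0.25351731  0.12503584]
```

Emit:
move_arm(commands=[{"ax":0,"ay":0,"az":-0.1,"tx":0,"ty":-0.12,"tz":-0.3,"fingers":40},{"ax":0,"ay":0,"az":0,"tx":0.04,"ty":-0.12,"tz":-0.4,"fingers":40},{"ax":0,"ay":0,"az":0,"tx":0,"ty":0,"tz":-0.4,"fingers":40},{"ax":0,"ay":0,"az":0,"tx":0,"ty":0,"tz":-0.3,"fingers":40},{"ax":0,"ay":0,"az":0,"tx":0,"ty":0,"tz":0,"fingers":40}])

```text
time: 9.45
position: [0.5453, -0.2615, 0.0595]
eef_rot: [0.254, 0.067, 0.964, -0.044]
ft_force: [-0.3, -0.6, -1.4]
width: 0.588
grip_force: 24.9
```

```bash
python3 -c "
from h import *
from plant import *
rept();print(state()['position']);print((R.from_euler('z',-D[2])*q(state()['eef_rot'])).as_matrix().round(3))"
```

```text
9.45 disp [[-0.0112 -0.0454  0.0595]] tilt 29.8 yaw 0.5 q [ 0.97  0.57 -0.62  2.18  1.8   0.19  0.19] F [[-0.2 -0.6 -1.4]] 0.588 24.91517737700633
[ 0.54528312 -0.26152853  0.05950021]
[[-0.868 -0.009  0.497]
 [-0.033  0.999 -0.039]
 [-0.496 -0.05  -0.867]]
```

Emit:
move_arm(commands=[{"ax":0.38,"ay":-0.14,"az":0,"tx":0,"ty":-0.05,"tz":-0.2,"fingers":40},{"ax":0,"ay":0,"az":0,"tx":0,"ty":0,"tz":-0.2,"fingers":40},{"ax":0,"ay":0,"az":0,"tx":0,"ty":0,"tz":-0.12,"fingers":40},{"ax":0,"ay":0,"az":0,"tx":0,"ty":0,"tz":0,"fingers":40}])

```text
time: 9.95
position: [0.5464, -0.265, 0.0356]
eef_rot: [0.26, 0.072, 0.962, -0.028]
ft_force: [-0.0, 0.1, -0.4]
width: 0.589
grip_force: 24.9
```

```bash
python3 -c "
from h import *
from plant import *
rept();print(state()['position']);print((R.from_euler('z',-D[2])*q(state()['eef_rot'])).as_matrix().round(3))"
```

```text
9.95 disp [[-0.0095 -0.0486  0.0356]] tilt 30.4 yaw 0.4 q [ 1.08  0.67 -0.72  2.17  1.95  0.24  0.1 ] F [[-0.   0.1 -0.4]] 0.589 24.91506064110581
[ 0.54641335 -0.26496091  0.03559256]
[[-0.863 -0.007  0.506]
 [-0.015  1.    -0.011]
 [-0.505 -0.017 -0.863]]
```

Orientation matches the grasp; I lower the last 6–7 mm, feeling for contact.

Emit:
move_arm(commands=[{"ax":0,"ay":0,"az":0,"tx":0,"ty":0,"tz":-0.06,"fingers":40},{"ax":0,"ay":0,"az":0,"tx":0,"ty":0,"tz":-0.05,"fingers":40},{"ax":0,"ay":0,"az":0,"tx":0,"ty":0,"tz":0,"fingers":40}])

```text
time: 10.32
position: [0.5469, -0.2653, 0.0306]
eef_rot: [0.261, 0.072, 0.962, -0.029]
ft_force: [-0.4, -0.2, -1.1]
width: 0.582
grip_force: 24.9
```

Emit:
move_arm(commands=[{"ax":0,"ay":0,"az":0,"tx":0,"ty":0,"tz":-0.04,"fingers":40},{"ax":0,"ay":0,"az":0,"tx":0,"ty":0,"tz":0,"fingers":40}])

```text
time: 10.58
position: [0.5482, -0.2655, 0.0302]
eef_rot: [0.262, 0.071, 0.962, -0.029]
ft_force: [-2.3, 0.8, 8.4]
width: 0.585
grip_force: 25.0
```

Emit:
move_arm(commands=[{"ax":0,"ay":0,"az":0,"tx":0,"ty":0,"tz":0.02,"fingers":55},{"ax":0,"ay":0,"az":0,"tx":0,"ty":0,"tz":0,"fingers":70},{"ax":0,"ay":0,"az":0,"tx":0,"ty":0,"tz":0,"fingers":85},{"ax":0,"ay":0,"az":0,"tx":0,"ty":0,"tz":0,"fingers":85},{"ax":0,"ay":0,"az":0,"tx":0,"ty":0,"tz":0,"fingers":85}])

```text
time: 11.2
position: [0.5466, -0.2653, 0.0294]
eef_rot: [0.261, 0.072, 0.962, -0.029]
ft_force: [0.7, 0.7, -0.6]
width: 0.849
grip_force: 0.0
```

Emit:
move_arm(commands=[{"ax":0,"ay":0,"az":0,"tx":-0.25,"ty":0.04,"tz":0.2,"fingers":85},{"ax":0,"ay":0,"az":0,"tx":-0.35,"ty":0.06,"tz":0.3,"fingers":85},{"ax":0,"ay":0,"az":0,"tx":-0.4,"ty":0.06,"tz":0.3,"fingers":85},{"ax":0,"ay":0,"az":0,"tx":-0.4,"ty":0.06,"tz":0.2,"fingers":85},{"ax":0,"ay":0,"az":0,"tx":0,"ty":0,"tz":0,"fingers":85}])

```text
time: 11.82
position: [0.4752, -0.2548, 0.0802]
eef_rot: [0.261, 0.072, 0.962, -0.03]
ft_force: [1.0, -1.6, 0.4]
width: 0.853
grip_force: 0.0
```

```bash
python3 -c "
from h import *
from plant import *
rept()
a=read_camera('top')[140:280,290:450];b=read_camera('scene')[160:340,200:380]
a=cv2.resize(a,(457,400),interpolation=2);b=cv2.resize(b,(340,340),interpolation=2)
o=np.zeros((400,797,3),np.uint8);o[:,:457]=a;o[:340,457:]=b
cv2.imwrite('pics/o4.png',np.clip(o[:,:,::-1]*1.4,0,255))"
```

```text
11.825 disp [[-0.0814 -0.05    0.0802]] tilt 30.4 yaw 0.3 q [ 1.24  0.51 -0.81  2.31  1.84  0.17  0.21] F [[ 1.2 -1.4  0.4]] 0.853 0.0[ WARN:0@1.042] global loadsave.cpp:1063 imwrite_ Unsupported depth image for selected encoder is fallbacked to CV_8U.
```

View pics/o4.png

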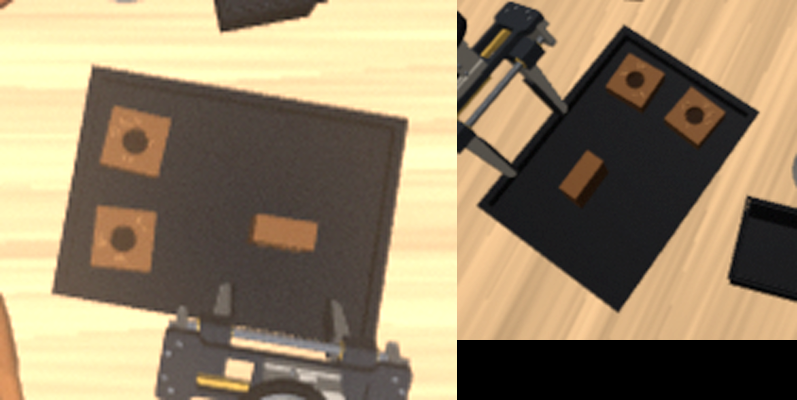

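The block stands on edge in the free part of the tray at (285,232), let go, and the laid blocks are untouched. I close the fingers and push high on its near face.

Emit:
move_arm(commands=[{"ax":0,"ay":0,"az":0,"tx":0,"ty":0,"tz":0,"fingers":0},{"ax":0,"ay":0,"az":0,"tx":0,"ty":0,"tz":0,"fingers":0},{"ax":0,"ay":0,"az":0,"tx":0,"ty":0,"tz":0,"fingers":0},{"ax":0,"ay":0,"az":0,"tx":0.15,"ty":-0.02,"tz":-0.34,"fingers":0},{"ax":0,"ay":0,"az":0,"tx":0.15,"ty":-0.03,"tz":-0.34,"fingers":0}])

```text
time: 12.55
position: [0.4922, -0.2571, 0.0453]
eef_rot: [0.261, 0.072, 0.962, -0.029]
ft_force: [-0.1, -0.3, -0.5]
width: 0.329
grip_force: 0.0
```

Emit:
move_arm(commands=[{"ax":0,"ay":0,"az":0,"tx":0,"ty":0,"tz":0,"fingers":0},{"ax":0,"ay":0,"az":0,"tx":0.2,"ty":-0.03,"tz":0,"fingers":0},{"ax":0,"ay":0,"az":0,"tx":0.12,"ty":-0.02,"tz":0,"fingers":0}])

```text
time: 12.92
position: [0.5088, -0.2598, 0.0465]
eef_rot: [0.261, 0.072, 0.962, -0.029]
ft_force: [-0.2, -0.0, 0.2]
width: 0.012
grip_force: 0.0
```

```bash
python3 -c "
from h import *
rept()"
```

```text
12.925 disp [[-0.0474 -0.0496  0.0465]] tilt 30.5 yaw 0.4 q [ 1.22  0.67 -0.85  2.25  1.95  0.29  0.15] F [[-0.2 -0.1  0.2]] 0.012 0.0
```

Emit:
move_arm(commands=[{"ax":0,"ay":0,"az":0,"tx":0.14,"ty":-0.02,"tz":0.02,"fingers":0},{"ax":0,"ay":0,"az":0,"tx":0.14,"ty":-0.02,"tz":0.02,"fingers":0},{"ax":0,"ay":0,"az":0,"tx":0.14,"ty":-0.02,"tz":0.02,"fingers":0},{"ax":0,"ay":0,"az":0,"tx":0.14,"ty":-0.02,"tz":0,"fingers":0},{"ax":0,"ay":0,"az":0,"tx":0.14,"ty":-0.02,"tz":0,"fingers":0}])

```text
time: 13.55
position: [0.5432, -0.2645, 0.0485]
eef_rot: [0.261, 0.072, 0.962, -0.029]
ft_force: [0.6, -0.2, -0.5]
width: 0.004
grip_force: 0.0
```

Emit:
move_arm(commands=[{"ax":0,"ay":0,"az":0,"tx":0.12,"ty":-0.02,"tz":0,"fingers":0},{"ax":0,"ay":0,"az":0,"tx":0,"ty":0,"tz":0,"fingers":0},{"ax":0,"ay":0,"az":0,"tx":0,"ty":0,"tz":0,"fingers":0}])

```text
time: 13.92
position: [0.5485, -0.2653, 0.0484]
eef_rot: [0.261, 0.072, 0.962, -0.029]
ft_force: [-0.6, -0.1, -0.4]
width: 0.003
grip_force: 0.0
```

Emit:
move_arm(commands=[{"ax":0,"ay":0,"az":0,"tx":-0.5,"ty":0.08,"tz":0.3,"fingers":0},{"ax":0,"ay":0,"az":0,"tx":-0.7,"ty":0.1,"tz":0.4,"fingers":0},{"ax":0,"ay":0,"az":0,"tx":-0.4,"ty":0.06,"tz":0.8,"fingers":0},{"ax":0,"ay":0,"az":0,"tx":0,"ty":0,"tz":0.8,"fingers":0},{"ax":0,"ay":0,"az":0,"tx":0,"ty":0,"tz":0,"fingers":0}])

```text
time: 14.55
position: [0.4782, -0.2606, 0.1303]
eef_rot: [0.262, 0.076, 0.962, -0.034]
ft_force: [-0.7, -0.6, 0.1]
width: 0.005
grip_force: 0.0
```

```bash
python3 -c "
from h import *
from plant import *
rept()
T=read_camera('top');a=T[110:270,90:440];b=read_camera('scene')[160:340,200:380]
a=cv2.resize(a,(525,240),interpolation=2);b=cv2.resize(b,(270,270),interpolation=2)
c=cv2.resize(T[140:280,290:450],(366,320),interpolation=2)
o=np.zeros((590,797,3),np.uint8);o[:240,:525]=a;o[:270,525:795]=b;o[270:,:366]=c
cv2.imwrite('pics/o5.png',np.clip(o[:,:,::-1]*1.3,0,255).astype(np.uint8))"
```

```text
14.55 disp [[-0.0775 -0.0553  0.1303]] tilt 30.6 yaw -0.2 q [ 1.4   0.45 -0.99  2.27  1.16  0.22  0.87] F [[-0.6 -0.7  0.1]] 0.005 0.0
```

View pics/o5.png

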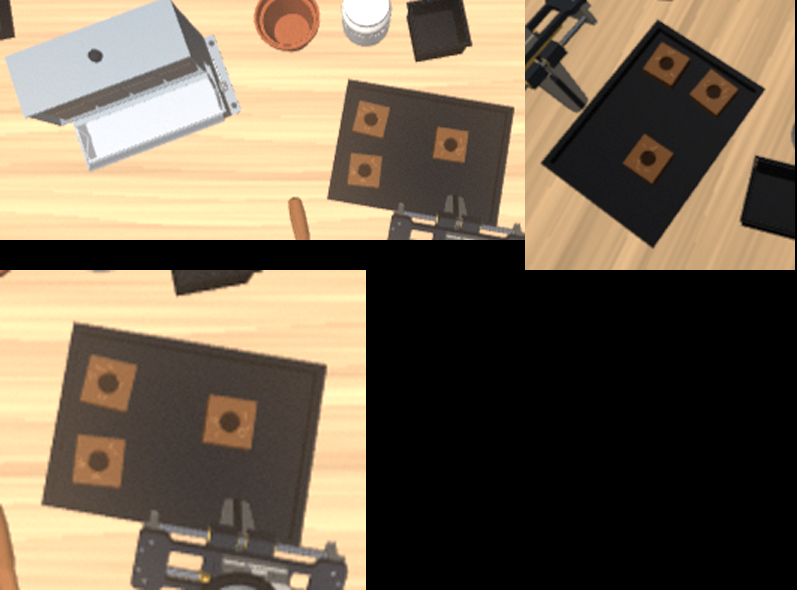

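The block lies flat on the tray floor with its hole up at (230,421), the flap is shut, and the rest is undisturbed. The hand is clear.

```bash
python3 -c "
from plant import *
print(hand_in())"
```

```text
the job is handed in; nothing more can be done
None
```

I handed the job in at about 15 s: the last camera check shows the coir block flat in the drip tray with its planting hole up, the flap shut, the laid blocks and other bench items undisturbed and the hand clear; no verdict came back.

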